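Put the coded jars away in the herb chest and lock it

TASK

Put the coded stock away: stand the red-, yellow- and blue-capped jars upright, each in the drawer tray of its own colour, and push the drawer fully shut. Then lock the chest: keep pressing the key down while you turn it back and forth until you feel the lock barrel drop at its hidden position, press it fully in and let go of the key. Leave the white-capped jar and the other things on the counter where they stand.

Things in the scene. Friction and masses are not known exactly. Their poses are not given: they have to be found in the camera images.
- jar_red: White plastic jar with a red screw cap and a red band, standing on the counter. 100 mm tall; body 56 mm diameter up to 74 mm, cap 52 mm diameter from 74 to 100 mm (grip it there). About 0.2 kg. Origin: centre of its underside, z up its axis.
- jar_yellow: White plastic jar with a yellow screw cap and a yellow band, standing on the counter. 100 mm tall; body 56 mm diameter up to 74 mm, cap 52 mm diameter from 74 to 100 mm (grip it there). About 0.2 kg. Origin: centre of its underside, z up its axis.
- jar_blue: White plastic jar with a blue screw cap and a blue band, standing on the counter. 100 mm tall; body 56 mm diameter up to 74 mm, cap 52 mm diameter from 74 to 100 mm (grip it there). About 0.2 kg. Origin: centre of its underside, z up its axis.
- jar_white: The same jar with a white cap and a paper band: not coded stock, to be left alone. Origin: centre of its underside, z up.
- tray_red: Loose red plastic lift-out tray lying in the open drawer, one of three side by side in any order. 150 mm long (x, front to back of the drawer) by 100 mm wide (y), 40 mm high, walls and floor 3 mm thick. Origin: centre of its underside, 18 mm above the counter.
- tray_yellow: Loose yellow plastic lift-out tray lying in the open drawer, one of three side by side in any order. 150 mm long (x, front to back of the drawer) by 100 mm wide (y), 40 mm high, walls and floor 3 mm thick. Origin: centre of its underside, 18 mm above the counter.
- tray_blue: Loose blue plastic lift-out tray lying in the open drawer, one of three side by side in any order. 150 mm long (x, front to back of the drawer) by 100 mm wide (y), 40 mm high, walls and floor 3 mm thick. Origin: centre of its underside, 18 mm above the counter.
- chest: Dark lacquered counter chest, fixed: 260 mm deep (its x, pointing away from the robot), 360 mm wide (y), 160 mm high, with one full-width drawer in its front (-x) side. Origin: centre of its underside. The key stands in the lock on its top, 25 mm behind the front edge and 52 mm to the +y side of its middle.
- drawer (a joint): How far the drawer is pulled out, m: 0 = fully shut, starts at 0.19. It slides along the chest's x with about 2 N of friction and stays where it is left. Its front panel is 356 mm wide, 16 mm thick, 12 to 150 mm above the counter, and laps over the chest's front; its side walls reach 73 mm above the counter. The trays lie about 3 mm behind the panel.
- drawer_front (a point): Point on the outer face of the front panel, 100 mm to the -y side of its middle (clear of the key above), 125 mm above the counter, where it can be pushed (+x of the chest shuts it). The ring pull sits at the panel's middle, top at 90 mm, 10 mm off it. Inside the panel, under the key's place, a brass strike plate 24 mm wide juts 43 mm back at 132 to 137 mm height.
- key_grip (a point): Centre of the white key bow, 202 mm above the counter while the barrel is up. The bow is an upright plate 36 mm wide (its x), 7 mm thick (its y: pinch across it), 34 mm high; below it are a thin blade and the 22 mm barrel, top 12 mm above the chest. The key turns about z, at most 0.95 rad either way from its x being parallel to the chest's x, and starts within 0.5 rad of that.
- lock_barrel (a joint): How far the lock barrel, with the key, is pushed down, m: 0 = up (open), 0.009 = fully in (locked). It needs about 3 N and stays where left. It stops hard after 0.5 mm except within 0.12 rad of one hidden key angle, somewhere within 0.6 rad either side of parallel to the chest's x; there it goes in and the key no longer turns. A drawer over 2 mm open also blocks it.
- mortar: White stone mortar with its pestle standing in it, 100 mm across, 85 mm high. A bystander, to be left alone. Origin: centre of its underside.
- scale_pan: Round brass weighing pan, 144 mm across, 18 mm high. A bystander, to be left alone. Origin: centre of its underside.
- parcels: Stack of three brown paper parcels, 105 by 85 by 73 mm. A bystander, to be left alone. Origin: centre of its underside.
- syrup_bottle: Amber bottle with a black cap, 60 mm diameter, 150 mm tall. A bystander, to be left alone. Origin: centre of its underside.
- calculator: Grey desk calculator, 150 by 85 by 20 mm. A bystander, to be left alone. Origin: centre of its underside.
There are look-alikes about, which are no part of the job. Leave any pink look-alike of the jar_red alone.

How it is judged:
By the outcome, as a careful person would: the job done as asked, in the order asked, and still so for the second after the job is handed in, with the robot touching nothing.
It also fails if it takes over 72 s, if anything falls off the work surface, if the arm or the gripper's body presses on something with over 40 N, if the wrist force passes 120 N, or if a joint passes its speed limit or range.

ROBOT

A 6-joint arm with a two-finger parallel gripper is mounted at the origin on the work surface. World frame = base frame: x ahead of the robot, y to its left, z up, the work surface at z = 0. Lengths are in m, angles in rad, forces in N, time in s.
With the tool pointing down it reaches from about 0.225 to 0.875 m from the base axis. Payload 3.4 kg.
Tool frame: the origin (TCP) lies at the very end of the fingers, on their centre line; the grasp point (between the pads) lies 19 mm behind it; z points along the fingers, y is the direction in which the jaws open and shut (so a half turn about z gives the same grasp; the last joint's range is limited). The gripper opens to 85 mm and grips with 20 to 120 N. Pads are 22 mm wide; open, the fingers measure 114 mm over their backs; the gripper's body (76 mm by 85 mm) begins 54 mm behind the grasp point. The pads swing forward as they close: fully open they stand 13 mm farther back than shut.
Start: joints at [1.042, 0.276, 1.505, -0, 1.361, -0.121], TCP at [0.228, 0.528, 0.231] pointing down, gripper open.
Joint ranges: [-2.89, 2.89], [-0.75, 2.08], [0.22, 2.7], [-1.18, 4.32], [0.11, 2.71], [-2.7, 2.7]. Speed limits (rad/s): [2.57, 2.57, 3.14, 3.14, 3.14, 3.14].

INTERFACE

Orientations are given as a unit quaternion [w, x, y, z].
In Python, from rig import manip gives the robot as it stands. The module is installed in compiled form; this text tells all that it offers.
- The arm moves only by the tool carry_out, never from a script. Its argument "moves" is one flat list of numbers, 5 for each row, row after row: the opening in per cent of the stroke, from 0 (shut) to 100 (fully open), then the shift along the world's x, y, z in cm, then the turn about the world's z in rad. A call has exactly 10 rows; each row shifts and turns the commanded pose from where the row before left it; what a row does not reach is not made up. A row lasts 1/10 s, in which the tool goes at most 50 mm and 8.59 degrees, less where a joint would pass 70% of its speed; a pose out of reach is approached as far as the arm can. A call is refused whole if a number of a shift passes 5 or a number of a turn 0.15, either way. A call with a gripper value outside its range is refused whole. The fingers move at their own pace and stop on an object; "squeeze" is the grip in N (left out, the last holds). Time passes only in rows, so rows that do not move let the fingers close, or fill a call up. It gives the time, the measured TCP pose, the force and the opening at its end, in the units of the state.
- manip.get_state(): the state, without advancing time (a new reading comes with each control period).
- manip.get_image(name): name is "side" or "top"; returns the picture (480x640x3 uint8, red, green, blue); there is no depth.
- manip.camera_info(name): a dict with "fov_y" (degrees; the focal length in pixels is half the picture's height over the tangent of half this angle, whatever the lens; pixels are square), "cx", "cy" (the principal point, pixels), "rvec" (rotation vector, rad) and "tvec" (3), from world to camera coordinates, as OpenCV has them. Camera axes: x right, y down, z forward; pixel columns grow to the right and rows downward; lengths in m; the calibration is good to about 2 mm. A picture is of the moment at which its call begins. camera_info takes no time and is no camera call.
- manip.sign_off(): hands the job in, once; it reports no verdict.
The state is a dict: "clock": time; "qpos": joint angles; "qd": joint speeds; "effort": joint torques, N m; "position": TCP position; "ee_rot": TCP orientation; "contact_force": force on the tool from outside, world axes, zero at the start; "moment": the same for the moment, N m; "width": finger opening in m.
Only numpy, scipy, OpenCV 4.12 (cv2) and the standard library are available. Lean on these libraries where they do the work, as an engineer would, in place of code of your own. Each camera call takes 0.05 s, during which the arm holds its last target. There are 200 camera calls.

## Working session

There is one attempt and no reset: what is moved stays moved. The work goes in short steps, Python scripts to look and compute and a tool call to move; the robot and the scene stay as the last step left them, time stands still between calls to the robot, and variables do not carry over. Pictures are saved under pics/ and viewed, about 8 in all and at most 12, crops included, and the job is handed in when it is done.

Besides the shell and the picture viewer there is one more tool, called after "Request:" as name(argument=value, ...) on one line, values as JSON. carry_out: Moves the arm, as the interface text tells. Its arguments: {"type":"object","properties":{"moves":{"type":"array","items":{"type":"number"}},"squeeze":{"type":"number"}},"required":["moves"]}

```bash
mkdir -p pics
cat > h.py <<'E'
import numpy as np, cv2
from rig import manip
def cam(n):
    c=manip.camera_info(n); f=240/np.tan(np.radians(c['fov_y'])/2)
    K=np.array([[f,0,c['cx']],[0,f,c['cy']],[0,0,1.]])
    return c,K,cv2.Rodrigues(np.array(c['rvec'],float))[0],np.array(c['tvec'],float).ravel()
def ray(n,uv,z):
    c,K,R,t=cam(n); C=-R.T@t; d=R.T@np.linalg.inv(K)@np.array([uv[0],uv[1],1.])
    return C+d*(z-C[2])/d[2]
def proj(n,p):
    c,K,R,t=cam(n); q=K@(R@np.array(p,float)+t); return q[:2]/q[2]
def shot(n,name):
    im=np.array(manip.get_image(n))[:,:,::-1].copy(); cv2.imwrite(f'pics/{name}.png',im); return im
E
python3 - <<'E'
from h import *
for n in('top','side'):
    shot(n,n+'0'); c,K,R,t=cam(n); print(c,-R.T@t)
print(manip.get_state())
E
```

```text
{'fov_y': 52.95691523881901, 'cx': 327.5890580802747, 'cy': 234.14922904171965, 'rvec': array([ 2.10305287, -2.16837859,  0.16097666]), 'tvec': array([0.00714937, 0.54446321, 1.4098754 ])} [ 0.31613323 -0.01654064  1.4778451 ]
{'fov_y': 50.938313884384904, 'cx': 318.40888168454524, 'cy': 243.91494195338237, 'rvec': array([ 2.09316994, -0.53005219,  0.30056484]), 'tvec': array([-0.49952094,  0.261618  ,  1.25618413])} [-0.00730827 -1.03731807  0.90547309]
{'clock': 0.1, 'qpos': array([ 1.04199848e+00,  2.76545308e-01,  1.50604675e+00, -6.29936778e-06,
        1.36075577e+00, -1.20995564e-01]), 'qd': array([ 0.00097742, -0.00126678, -0.00534423, -0.00117454,  0.00053648,
       -0.00035177]), 'effort': array([ 1.87318838e-03, -4.17699194e+01, -2.46405458e+01, -2.33331093e-04,
        5.75943443e-03,  2.35242652e-06]), 'position': array([0.22778641, 0.52740142, 0.23050249]), 'ee_rot': array([-2.77217708e-04,  2.02490462e-01,  9.79283842e-01, -8.32661394e-04]), 'contact_force': array([ 0.52284121,  0.14919896, -0.50203994]), 'moment': array([0.0533712 , 0.00422336, 0.04861468]), 'width': 0.08537687223276014}
```

View pics/top0.png

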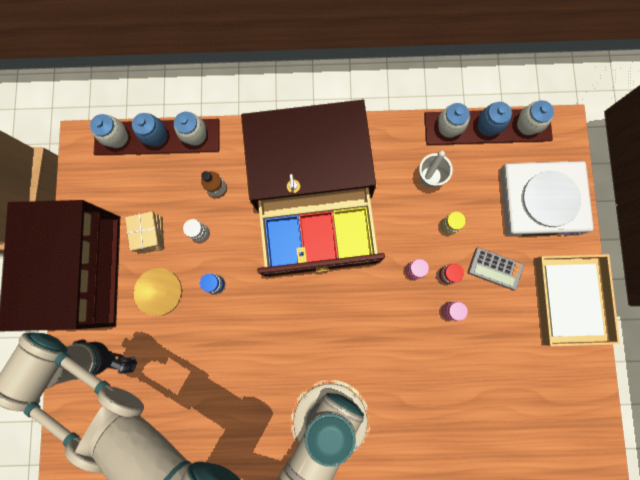

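View pics/side0.png

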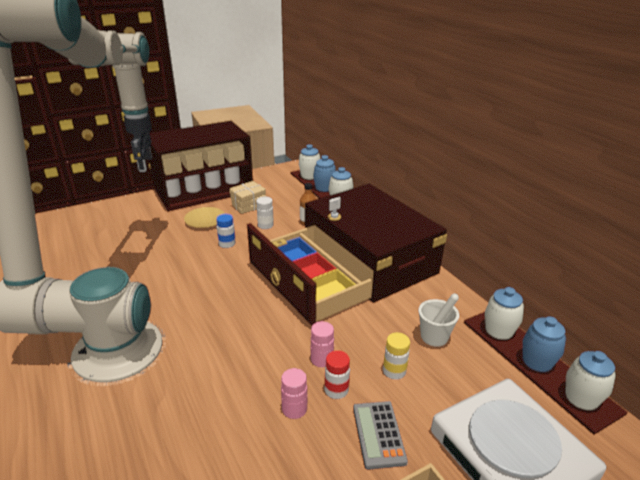

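Candidates in the top view: red cap (453,273), with pink look-alikes at (417,269) and (457,311). Blue cap is at (211,284), with the blue-lidded shelf jars at the back. Yellow cap is at (456,222), with the brass pan at (157,291). The white cap at (195,230) stays. In the drawer, the trays run left to right blue, red, yellow; the key is near (292,182).

```bash
cat > m.py <<'E'
from h import *
def masks(im):
    h,s,v=[a.astype(int) for a in cv2.split(cv2.cvtColor(im,cv2.COLOR_BGR2HSV))]
    return {'red':((h<5)|(h>175))&(s>200)&(v>110),'yellow':(h>25)&(h<33)&(s>170)&(v>120),'blue':(h>105)&(h<120)&(s>190)&(v>100)}
def blobs(m,amin=60):
    n,l,st,ce=cv2.connectedComponentsWithStats(m.astype(np.uint8))
    return [(st[i],ce[i],l==i) for i in range(1,n) if st[i][4]>=amin]
def hullc(m):
    c=np.vstack(cv2.findContours(m.astype(np.uint8),0,2)[0]); M=cv2.moments(cv2.convexHull(c)); return M['m10']/M['m00'],M['m01']/M['m00']
E
python3 - <<'E'
from m import *
for n in('top','side'):
    im=cv2.imread(f'pics/{n}0.png')
    for k,m in masks(im).items():
        for st,ce,b in blobs(m,50):
            c=hullc(b); big=st[4]>500 and n=='top'
            print(n,k,st,np.round(c,1),np.round(ray(n,c,.058 if big else .087)[:2],4), np.round(cv2.boxPoints(cv2.minAreaRect(cv2.findContours(b.astype(np.uint8),0,2)[0][0])),0).tolist() if big else '')
im=cv2.imread('pics/top0.png')
a=cv2.resize(im[90:280,235:390],None,fx=4,fy=4,interpolation=cv2.INTER_CUBIC)[:600]
b=cv2.resize(im[205:325,400:480],None,fx=2,fy=2)
cv2.imwrite('pics/c1.png',cv2.resize(im[95:280,235:395],None,fx=3.2,fy=3.2,interpolation=cv2.INTER_CUBIC))
s=cv2.imread('pics/side0.png')
x=np.zeros((600,800,3),np.uint8); x[:592,:512]=cv2.imread('pics/c1.png'); x[:240,520:680]=b
t=cv2.resize(s[185:235,310:360],None,fx=5,fy=5,interpolation=cv2.INTER_CUBIC); x[250:500,520:770]=t
cv2.imwrite('pics/c1.png',x)
E
```

```text
top yellow [334 208  36  40 119] [355.8 222.5] [ 0.5694 -0.0935]
```

View pics/c1.png

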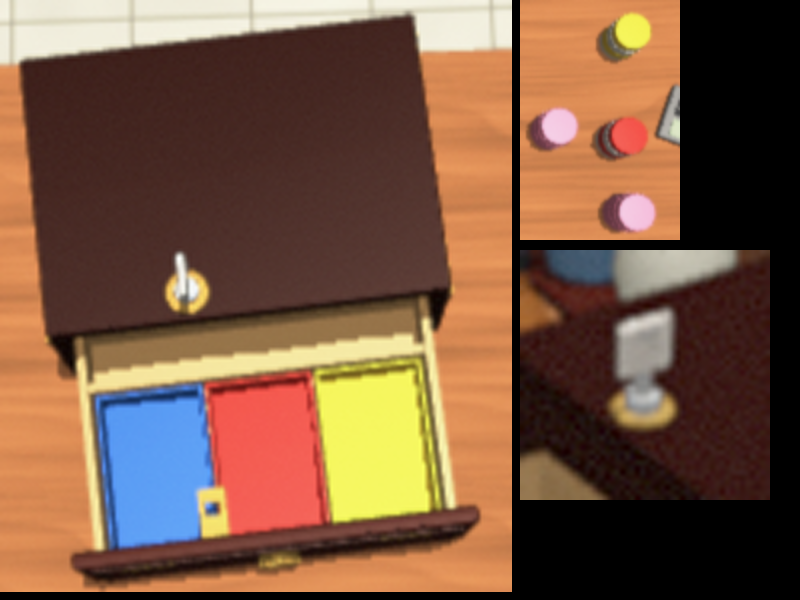

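The crop confirms the red cap (full-image 453,273) is saturated red with a banded body; both pinks are plain pale pink. Trays are blue, red, yellow from left to right. The brass strike plate hangs over the blue/red border at the panel. My masks were too tight, so I'll loosen them.

```bash
sed -i "s/return {'red.*/return {'red':((h<5)|(h>174))\&(s>140)\&(v>110),'yellow':(h>25)\&(h<34)\&(s>135)\&(v>120),'blue':(h>100)\&(h<122)\&(s>140)\&(v>90)}/" m.py
python3 - <<'E'
from m import *
for n in('top','side'):
    im=cv2.imread(f'pics/{n}0.png')
    for k,m in masks(im).items():
        for st,ce,b in blobs(m,50):
            c=hullc(b); big=st[4]>500 and n=='top'
            print(n,k,st,np.round(c,1),np.round(ray(n,c,.058 if big else .087)[:2],4))
im=cv2.imread('pics/top0.png')
g=im.max(axis=2)
m=(g<75).astype(np.uint8); m[:, :235]=0; m[:,395:]=0; m[:95]=0; m[255:]=0
c=max(cv2.findContours(m,0,2)[0],key=cv2.contourArea)
print(cv2.approxPolyDP(cv2.convexHull(c),3,True).reshape(-1,2).tolist())
# chest top corners read from crop
P=[(235+u/3.2,95+v/3.2) for u,v in[(22,60),(412,14),(450,290),(50,335)]]
W=[ray('top',p,.16)[:2] for p in P]; print(np.round(W,4))
fl,bl=W[3],W[0]; fr=W[2]; br=W[1]
for a,b in((fl,fr),(bl,br),(fr,br),(fl,bl)): d=b-a; print(np.round(np.linalg.norm(d),4), round(np.arctan2(d[1],d[0]),4))
# key bow
w=(im.min(axis=2)>150).astype(np.uint8); sub=np.zeros_like(w); sub[165:200,280:305]=w[165:200,280:305]
ys,xs=np.nonzero(sub); print(list(zip(xs,ys)))
# panel top edge ends from crop: outer
for p in[(72,555),(480,508),(480,515),(72,570)]: print('panel',np.round(ray('top',(235+p[0]/3.2,95+p[1]/3.2),.15)[:2],4))
E
```

```text
top red [ 299  211   39   52 1553] [318.2 236.2] [0.5366 0.0186]
top red [445 264  19  18 264] [453.7 272.5] [ 0.4144 -0.3694]
top yellow [ 333  207   40   51 1597] [352.6 232. ] [ 0.5463 -0.0845]
top yellow [447 212  18  17 238] [455.8 220.2] [ 0.5671 -0.3862]
top blue [ 265  216   36   50 1475] [282.8 239.9] [0.5289 0.1244]
top blue [200 274  18  18 241] [208.8 282.4] [0.4073 0.3371]
side red [293 252  42  27 565] [313.4 265. ] [ 0.5427 -0.0179]
side red [326 351  23  23 452] [337.  361.9] [ 0.4142 -0.3675]
side red [325 379  24  13 170] [336.4 384.7] [ 0.3804 -0.4224]
side blue [217 215  15  12 153] [224.3 220.5] [0.4068 0.3352]
side blue [219 234  15   8  80] [226.1 237.4] [0.3766 0.2349]
side blue [279 238  36  22 426] [295.9 248.8] [0.5363 0.079 ]
[[362, 101], [365, 124], [357, 135], [255, 182], [249, 179], [243, 114]]
[[ 0.8857  0.227 ]
 [ 0.9176 -0.1265]
 [ 0.6597 -0.1492]
 [ 0.6304  0.2029]]
0.3533 -1.488
0.3549 -1.4807
0.2589 0.0876
0.2563 0.0942
[(np.int64(291), np.int64(174)), (np.int64(290), np.int64(175)), (np.int64(291), np.int64(175)), (np.int64(290), np.int64(176)), 
[... 1279 characters left out ...]
 (np.int64(292), np.int64(185)), (np.int64(293), np.int64(185)), (np.int64(294), np.int64(185)), (np.int64(295), np.int64(185)), (np.int64(296), np.int64(185)), (np.int64(290), np.int64(186)), (np.int64(291), np.int64(186)), (np.int64(292), np.int64(186)), (np.int64(293), np.int64(186)), (np.int64(294), np.int64(186)), (np.int64(295), np.int64(186)), (np.int64(296), np.int64(186)), (np.int64(290), np.int64(187)), (np.int64(291), np.int64(187)), (np.int64(294), np.int64(187)), (np.int64(295), np.int64(187)), (np.int64(296), np.int64(187)), (np.int64(294), np.int64(188)), (np.int64(295), np.int64(188))]
panel [0.4376 0.1864]
panel [ 0.4675 -0.1673]
panel [ 0.4614 -0.167 ]
panel [0.4246 0.1865]
```

Chest yaw is about 0.088 rad, with the key at about (0.664, 0.081). Jars: red (0.414,-0.369), yellow (0.567,-0.386), blue (0.407,0.336). Tray targets: blue (0.532,0.123), red (0.541,0.019), yellow (0.551,-0.085). Blue goes first.

Request:
carry_out(moves=[100,3,-3.2,0,0,100,3,-3.2,0,0,100,3,-3.2,0,0,100,3,-3.2,0,0,100,3,-3.2,0,0,100,3,-3.2,0,0,100,0,0,-4,0,100,0,0,-4,0,100,0,0,0,0,100,0,0,0,0], squeeze=40)

```text
clock: 1.1
position: [0.4078, 0.3358, 0.1513]
ee_rot: [-0.001, 0.202, 0.979, -0.001]
contact_force: [0.2, 0.7, 0.6]
width: 0.0853
```

Request:
carry_out(moves=[100,0,0,-4,0,100,0,0,-4,0,100,0,0,0,0,0,0,0,0,0,0,0,0,0,0,0,0,0,0,0,0,0,0,0,0,0,0,0,0,0,0,0,0,0,0,0,0,0,0,0])

```text
clock: 2.1
position: [0.4098, 0.337, 0.0743]
ee_rot: [0.002, 0.202, 0.979, 0.002]
contact_force: [-0.8, -1.1, 5.6]
width: 0.0508
```

Request:
carry_out(moves=[0,0,0,2,0,0,0,0,4,0,0,0,0,5,0,0,0,0,5,0,0,0,0,0,0.1,0,0,0,0,0.1,0,0,0,0,0.1,0,0,0,0,0.1,0,0,0,0,0.1,0,0,0,0,0])

```text
clock: 3.1
position: [0.4081, 0.336, 0.2326]
ee_rot: [0.001, -0.046, 0.999, 0.001]
contact_force: [-0.2, 0.3, -2.8]
width: 0.0509
```

Request:
carry_out(moves=[0,2.1,-3.5,0,0,0,2.1,-3.5,0,0,0,2.1,-3.5,0,0,0,2.1,-3.5,0,0,0,2.1,-3.5,0,0,0,2,-3.7,0,0,0,0,0,-3,0,0,0,0,-3,0,0,0,0,-3,0,0,0,0,0,0])

```text
clock: 4.1
position: [0.5299, 0.1233, 0.1382]
ee_rot: [-0.004, -0.045, 0.999, -0.0]
contact_force: [-1.1, 0.3, -2.5]
width: 0.0506
```

Run:
```python
from h import *
a=shot('top','t1');b=shot('side','s1')
x=np.hstack([cv2.resize(a[150:290,240:400],None,fx=2.5,fy=2.5),cv2.resize(b[150:325,230:390],None,fx=2,fy=2)]) if 0 else None
A=cv2.resize(a[150:290,230:400],(400,330));B=cv2.resize(b[170:335,220:420],(400,330));cv2.imwrite('pics/c2.png',np.hstack([A,B]))
print(manip.get_state()['position'])
```

```text
[0.53334324 0.12394948 0.14204493]
```

View pics/c2.png

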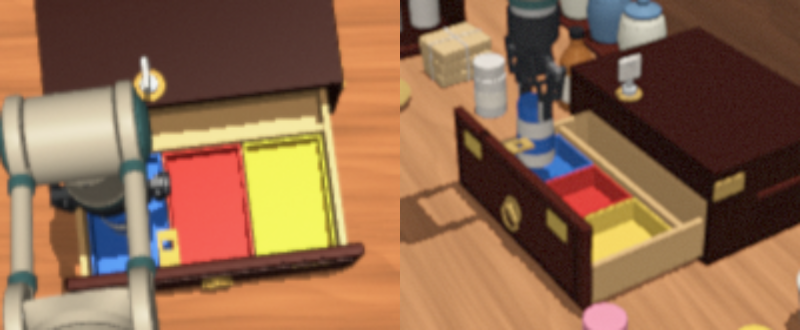

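The jar hangs upright over the blue tray (right panel, about 535,140). I'll lower it, release and rise.

Request:
carry_out(moves=[0,0,0,-2,0,0,0,0,-1.5,0,0,0,0,-0.6,0,0,0,0,-0.4,0,0,0,0,0,0,100,0,0,0,0,100,0,0,0,0,100,0,0,0,0,100,0,0,0,0,100,0,0,0,0])

```text
clock: 5.2
position: [0.5332, 0.1239, 0.0966]
ee_rot: [0.0, -0.046, 0.999, 0.0]
contact_force: [0.1, 0.4, -0.4]
width: 0.0858
```

Request:
carry_out(moves=[100,0,0,4.5,0,100,0,0,4.5,0,100,0,0,4.5,0,100,0.3,-4.5,0,0,100,0.3,-4.5,0,0,100,0.3,-4.5,0,0,100,0.3,-4.5,0,0,100,0.3,-4.5,0,0,100,0.3,-4.5,0,0,100,0.3,-4.5,0,0])

```text
clock: 6.2
position: [0.5539, -0.1929, 0.2314]
ee_rot: [0.0, -0.046, 0.999, 0.0]
contact_force: [1.0, -0.4, -0.2]
width: 0.085
```

Request:
carry_out(moves=[100,0.3,-3.9,0,0,100,0.3,-3.9,0,0,100,0.3,-3.9,0,0,100,0.2,-3.9,0,0,100,0.2,-3.9,0,0,100,0,0,-4,0,100,0,0,-4,0,100,0,0,0,0,100,0,0,0,0,100,0,0,0,0])

```text
clock: 7.2
position: [0.5684, -0.3869, 0.154]
ee_rot: [0.002, -0.046, 0.999, -0.001]
contact_force: [0.8, 0.0, -0.2]
width: 0.0857
```

Run:
```python
from m import *
a=shot('top','t2');b=shot('side','s2')
A=cv2.resize(a[150:320,230:480],(400,300));B=cv2.resize(b[200:425,220:480],(400,300));cv2.imwrite('pics/c3.png',np.hstack([A,B]))
for n,im in(('top',a),('side',b)):
    for k,m in masks(im).items():
        for st,ce,bb in blobs(m,50):
            c=hullc(bb); print(n,k,st,np.round(ray(n,c,.087)[:2],4),np.round(ray(n,c,.108)[:2],4))
print(manip.get_state()['position'])
```

```text
top red [ 299  211   38   52 1551] [0.5323 0.0183] [0.529  0.0178]
top yellow [ 333  207   40   50 1530] [ 0.5425 -0.0834] [ 0.5391 -0.0823]
top blue [ 265  216   36   50 1384] [0.5246 0.1215] [0.5214 0.1194]
side red [293 253  42  26 565] [ 0.5425 -0.0191] [ 0.5284 -0.0452]
side red [326 351  23  23 453] [ 0.4142 -0.3675] [ 0.4033 -0.3847]
side red [325 379  24  13 171] [ 0.3804 -0.4224] [ 0.3705 -0.4382]
side blue [281 230  34  30 391] [0.5421 0.1001] [0.528  0.0709]
[ 0.56842707 -0.38680769  0.15422536]
```

View pics/c3.png

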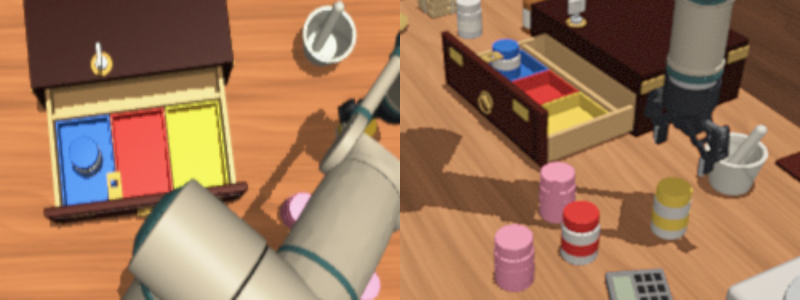

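Blue stands upright in its tray. The gripper looks offset from the yellow jar in the side view, so I'll check that numerically.

Run:
```python
from m import *
im=cv2.imread('pics/side0.png')
print(cv2.cvtColor(im,cv2.COLOR_BGR2HSV)[335:352:4,390:406:4].reshape(-1,3).tolist())
for uv in[(397.5,344),(397.5,340)]: print(ray('side',uv,.087),ray('side',uv,.095))
print(proj('side',(.568,-.387,.154)),proj('side',(.567,-.386,.087)),proj('top',(.567,-.386,.087)))
```

```text
[[24, 152, 240], [24, 151, 242], [24, 152, 241], [24, 152, 241], [24, 149, 242], [24, 149, 242], [24, 152, 241], [24, 150, 242], [24, 152, 241], [24, 151, 242], [24, 152, 242], [24, 151, 241], [23, 168, 158], [24, 158, 213], [25, 147, 239], [24, 148, 236], [23, 176, 159], [23, 170, 169], [23, 168, 178], [23, 166, 180]]
[ 0.56474949 -0.38506875  0.087     ] [ 0.55915802 -0.39144403  0.095     ]
[ 0.57254368 -0.37442379  0.087     ] [ 0.56687604 -0.38090312  0.095     ]
[402.03688415 321.97490062] [398.53896102 343.9252871 ] [455.69830014 220.2049862 ]
```

Agreement is good; the offset is just the near finger seen diagonally. Grasping yellow now.

Request:
carry_out(moves=[100,0,0,-4,0,100,0,0,-4,0,100,0,0,0,0,0,0,0,0,0,0,0,0,0,0,0,0,0,0,0,0,0,0,0,0,0,0,0,0,0,0,0,0,0,0,0,0,0,0,0])

```text
clock: 8.3
position: [0.5687, -0.3869, 0.0748]
ee_rot: [0.002, -0.046, 0.999, -0.002]
contact_force: [-0.4, 1.1, 6.1]
width: 0.051
```

Request:
carry_out(moves=[0,0,0,2,0,0,0,0,4,0,0,0,0,5,0,0,0,0,5,0,0,0,0,0,0,0,-0.1,4,0,0,0,-0.2,4,0,0,0,-0.2,4,0,0,0,-0.2,4,0,0,0,-0.2,4,0,0])

```text
clock: 9.3
position: [0.5574, -0.1846, 0.2312]
ee_rot: [-0.0, -0.046, 0.999, -0.0]
contact_force: [0.1, -0.4, -3.1]
width: 0.0508
```

Request:
carry_out(moves=[0,-0.2,3.4,0,0,0,-0.3,3.4,0,0,0,-0.2,3.2,0,0,0,0,0,0,0,0,0,0,-4,0,0,0,0,-4,0,0,0,0,-3,0,0,0,0,-1.5,0,0,0,0,-0.6,0,0,0,0,0,0])

```text
clock: 10.3
position: [0.5508, -0.0865, 0.0997]
ee_rot: [-0.001, -0.046, 0.999, 0.0]
contact_force: [-0.3, 0.2, -1.8]
width: 0.0507
```

Request:
carry_out(moves=[0,0,0,-0.4,0,0,0,0,0,0,100,0,0,0,0,100,0,0,0,0,100,0,0,0,0,100,0,0,0,0,100,0,0,4.5,0,100,0,0,4.5,0,100,0,0,4.5,0,100,0,0,0,0])

```text
clock: 11.3
position: [0.555, -0.0872, 0.2386]
ee_rot: [0.007, -0.046, 0.999, -0.002]
contact_force: [0.1, -0.2, 1.1]
width: 0.0854
```

Request:
carry_out(moves=[100,-1.5,-3.1,0,-0.1,100,-1.5,-3.1,0,-0.1,100,-1.5,-3.1,0,-0.1,100,-1.5,-3.1,0,-0.1,100,-1.5,-3.1,0,-0.1,100,-1.5,-3.1,0,-0.1,100,-1.5,-3.1,0,-0.1,100,-1.5,-3.1,0,-0.1,100,-1.6,-3.4,0,-0.1,100,0,0,0,0])

```text
clock: 12.3
position: [0.4132, -0.3721, 0.2306]
ee_rot: [-0.0, 0.396, 0.918, -0.001]
contact_force: [1.2, 0.4, 0.7]
width: 0.0853
```

Request:
carry_out(moves=[100,0.1,0.3,-3,0,100,0,0,-4,0,100,0,0,-4,0,100,0,0,-3.6,0,100,0,0,-1,0,100,0,0,0,0,0,0,0,0,0,0,0,0,0,0,0,0,0,0,0,0,0,0,0,0])

```text
clock: 13.3
position: [0.4171, -0.3665, 0.0776]
ee_rot: [0.002, 0.393, 0.92, -0.001]
contact_force: [-0.3, -0.2, 6.2]
width: 0.0508
```

Request:
carry_out(moves=[0,0,0,0,0,0,0,0,0,0,0,0,0,2,0,0,0,0,4,0,0,0,0,5,0,0,0,0,4.7,0,0,0,0,0,0,0,0,0,0,0,0,0,0,0,0,0,0,0,0,0])

```text
clock: 14.3
position: [0.4151, -0.364, 0.2301]
ee_rot: [-0.002, 0.393, 0.92, 0.001]
contact_force: [0.3, 0.6, -1.9]
width: 0.0508
```

Run:
```python
from m import *
a=shot('top','t3');b=shot('side','s3')
A=cv2.resize(a[150:320,230:480],(400,300));B=cv2.resize(b[200:425,220:480],(400,300));cv2.imwrite('pics/c4.png',np.hstack([A,B]))
print(manip.get_state()['position'])
```

```text
[ 0.41544029 -0.36442723  0.23056235]
```

View pics/c4.png

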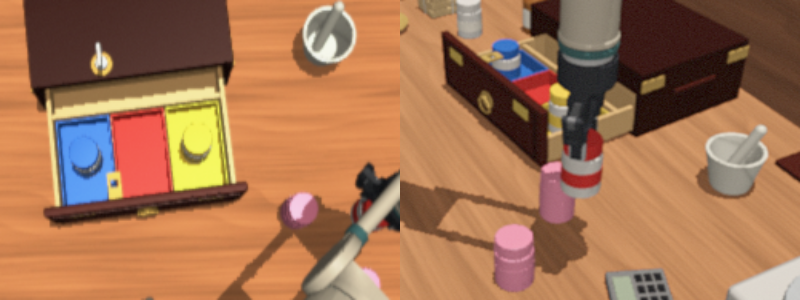

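Yellow stands in its tray and red is held upright (side crop 582,165).

Request:
carry_out(moves=[0,0,0,2,0.1,0,1.4,4.2,0,0.1,0,1.4,4.2,0,0.1,0,1.4,4.2,0,0.1,0,1.4,4.2,0,0.1,0,1.4,4.2,0,0.1,0,1.4,4.2,0,0.1,0,1.4,4.2,0,0.1,0,1.4,4.2,0,0.1,0,1.4,4.7,0,0])

```text
clock: 15.4
position: [0.5422, 0.0193, 0.2514]
ee_rot: [-0.001, -0.047, 0.999, -0.0]
contact_force: [1.1, -0.8, -2.7]
width: 0.0504
```

Request:
carry_out(moves=[0,0,0,0,0,0,0,0,0,0,0,0,0,-4,0,0,0,0,-4,0,0,0,0,-3,0,0,0,0,0,0,0,0,0,0,0,0,0,0,0,0,0,0,0,0,0,0,0,0,0,0])

```text
clock: 16.4
position: [0.543, 0.0177, 0.1439]
ee_rot: [0.001, -0.046, 0.999, -0.0]
contact_force: [0.0, 0.2, -3.3]
width: 0.0503
```

Request:
carry_out(moves=[0,0,0,-2.5,0,0,0,0,-1.2,0,0,0,0,-0.6,0,0,0,0,-0.3,0,0,0,0,0,0,100,0,0,0,0,100,0,0,0,0,100,0,0,0,0,100,0,0,0,0,100,0,0,0,0])

```text
clock: 17.4
position: [0.542, 0.0179, 0.0962]
ee_rot: [-0.0, -0.046, 0.999, 0.0]
contact_force: [0.2, -0.1, 0.3]
width: 0.0856
```

Request:
carry_out(moves=[100,0,0,4.5,0,100,0,0,4.5,0,100,0,0,4.5,0,50,-3,-2.3,0,0,0,-3,-2.3,0,0,0,-3,-2.3,0,0,0,-3,-2.3,0,0,0,-3,-2.3,0,0,0,0,0,0,0,0,0,0,0,0])

```text
clock: 18.4
position: [0.392, -0.0974, 0.2316]
ee_rot: [0.001, -0.045, 0.999, 0.0]
contact_force: [0.3, -0.3, 0.1]
width: -0.0002
```

Run:
```python
from m import *
a=shot('top','t4');b=shot('side','s4')
A=cv2.resize(a[130:300,230:480],(400,300));B=cv2.resize(b[170:345,220:440],(400,300));cv2.imwrite('pics/c5.png',np.hstack([A,B]))
print(manip.get_state()['position'])
```

```text
[ 0.3929097  -0.09689831  0.23149349]
```

View pics/c5.png

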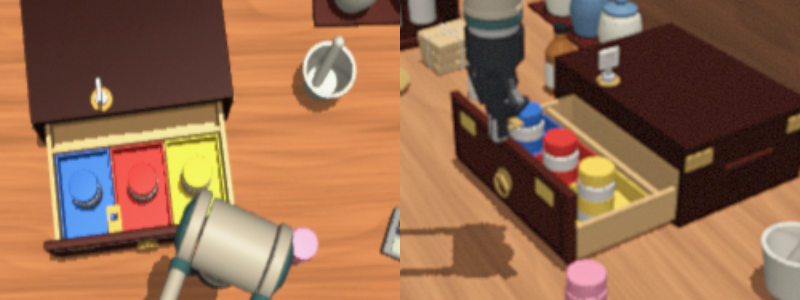

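All three jars stand upright in their own trays. Next I push the drawer.

Request:
carry_out(moves=[0,0,0,-4,0,0,0,0,-4,0,0,0,0,-3.5,0,0,1,0.1,0,0,0,1,0.1,0,0,0,1,0.1,0,0,0,1,0.1,0,0,0,1,0.1,0,0,0,1,0.1,0,0,0,1,0.1,0,0])

```text
clock: 19.5
position: [0.4626, -0.0902, 0.1167]
ee_rot: [-0.0, -0.046, 0.999, -0.0]
contact_force: [-2.4, -0.7, 1.5]
width: 0.0003
```

Request:
carry_out(moves=[0,1,0.1,0,0,0,1,0.1,0,0,0,1,0.1,0,0,0,1,0.1,0,0,0,1,0.1,0,0,0,1,0.1,0,0,0,1,0.1,0,0,0,1,0.1,0,0,0,1,0.1,0,0,0,1,0.1,0,0])

```text
clock: 20.5
position: [0.5627, -0.08, 0.1161]
ee_rot: [-0.0, -0.046, 0.999, 0.0]
contact_force: [-2.7, -2.8, 0.1]
width: 0.0001
```

Request:
carry_out(moves=[0,1,0.1,0,0,0,1,0.1,0,0,0,1,0.1,0,0,0,1,0.1,0,0,0,0.5,0,0,0,0,0.4,0,0,0,0,0.3,0,0,0,0,0.2,0,0,0,0,0.2,0,0,0,0,0,0,0,0])

```text
clock: 21.5
position: [0.6183, -0.0761, 0.1163]
ee_rot: [0.0, -0.046, 0.999, 0.0]
contact_force: [-1.3, 1.4, -0.0]
width: 0.0001
```

Request:
carry_out(moves=[0,0.3,0,0,0,0,0.3,0,0,0,0,0.2,0,0,0,0,0.2,0,0,0,0,0.2,0,0,0,0,0.1,0,0,0,0,0,0,0,0,0,0,0,0,0,0,0,0,0,0,0,0,0,0,0])

```text
clock: 22.5
position: [0.6297, -0.076, 0.1163]
ee_rot: [-0.002, -0.046, 0.999, 0.0]
contact_force: [-5.4, 1.5, 2.7]
width: 0.0001
```

Request:
carry_out(moves=[0,0.2,0,0,0,0,0.2,0,0,0,0,0.1,0,0,0,0,0,0,0,0,0,0,0,0,0,0,0,0,0,0,0,0,0,0,0,0,0,0,0,0,0,0,0,0,0,0,0,0,0,0])

```text
clock: 23.5
position: [0.6295, -0.0761, 0.1163]
ee_rot: [-0.007, -0.046, 0.999, 0.0]
contact_force: [-15.7, 0.4, 8.6]
width: 0.0
```

Drawer is against its stop: no motion while force rose to 16 N. I'll back off and look at the key.

Request:
carry_out(moves=[0,-2,0,0,0,0,-3,0,0,0,0,-4,0,0,0,0,-4,0,4,0,0,0,0,4,0,0,0,0,4,0,0,0,0,4,0,50,0,0,3,0,50,0,0,0,0,50,0,0,0,0])

```text
clock: 24.5
position: [0.5118, -0.0767, 0.3026]
ee_rot: [0.002, -0.046, 0.999, -0.001]
contact_force: [-0.5, -0.1, -0.7]
width: 0.0423
```

Run:
```python
from m import *
a=shot('top','t5');b=shot('side','s5')
A=cv2.resize(a[165:197,275:310],None,fx=11,fy=11,interpolation=cv2.INTER_CUBIC)
B=cv2.resize(b[190:230,315:355],None,fx=8,fy=8,interpolation=cv2.INTER_CUBIC)
C=cv2.resize(b[180:330,230:450],(440,300))
x=np.zeros((600,800,3),np.uint8); x[:A.shape[0],:A.shape[1]]=A; x[:B.shape[0],400:400+B.shape[1]]=B; 
x[330:600,400:795]=cv2.resize(b[180:330,230:450],(395,270)); x[360:600,:390]=cv2.resize(a[90:230,230:400],(390,240)); cv2.imwrite('pics/c6.png',x)
K=(.6642,.0811)
print(proj('top',(*K,.219)),proj('top',(*K,.172)),proj('side',(*K,.202)))
for ang in(-.3,0,.088,.3): 
    d=.018*np.array([np.cos(ang),np.sin(ang)]); print(ang,[np.round(proj('top',(K[0]+s*d[0],K[1]+s*d[1],.219)),1).tolist() for s in(-1,1)],[np.round(proj('side',(K[0]+s*d[0],K[1]+s*d[1],.202)),1).tolist() for s in(-1,1)])
for n,im,(y0,y1,x0,x1) in(('top',a,(168,196,280,305)),('side',b,(193,216,322,346))):
    w=np.zeros(im.shape[:2],bool); w[y0:y1,x0:x1]=(im[y0:y1,x0:x1].min(axis=2)>120)
    ys,xs=np.nonzero(w)
    for y in range(y0,y1):
        q=xs[ys==y]; 
        if len(q): print(n,y,q.min(),q.max())
print(manip.get_state()['position'])
```

```text
[292.02734689 181.06761961] [293.41721787 185.54205346] [334.07677363 204.46079649]
-0.3 [[290.2, 187.3], [293.9, 174.8]] [[328.1, 205.0], [340.0, 203.9]]
0 [[292.1, 187.6], [291.9, 174.6]] [[328.7, 205.8], [339.4, 203.1]]
0.088 [[292.7, 187.5], [291.3, 174.6]] [[329.0, 206.1], [339.1, 202.9]]
0.3 [[294.1, 187.2], [289.9, 175.0]] [[329.9, 206.5], [338.2, 202.4]]
top 174 290 291
top 175 290 292
top 176 290 292
top 177 290 292
top 178 290 292
top 179 290 292
top 180 290 293
top 181 290 295
top 182 290 295
top 183 290 296
top 184 289 297
top 185 289 297
top 186 289 297
top 187 290 296
top 188 290 295
side 197 337 339
side 198 334 339
side 199 331 339
side 200 330 339
side 201 330 339
side 202 330 339
side 203 330 339
side 204 330 339
side 205 330 339
side 206 330 339
side 207 330 339
side 208 330 336
side 209 330 335
side 210 333 335
side 211 333 335
side 212 332 336
side 213 331 337
side 214 331 337
side 215 331 337
[ 0.51049103 -0.07619824  0.30060235]
```

View pics/c6.png

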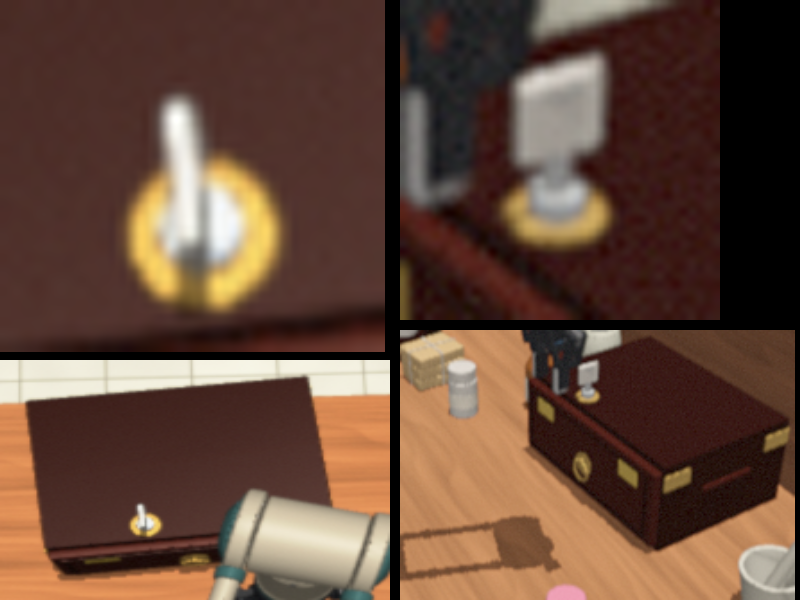

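The drawer is flush shut in both views. The key bow (top 291.2,174 to 292.3,186) is about parallel to the chest's x, centred near (0.666, 0.0815).

Request:
carry_out(moves=[50,3.9,3.9,0,0,50,3.9,3.9,0,0,50,3.9,3.9,0,0,50,3.9,4,0,0,50,0,0,-3,0,50,0,0,-2,0,50,0,0,0,0,50,0,0,0,0,50,0,0,0,0,50,0,0,0,0])

```text
clock: 25.6
position: [0.6522, 0.0654, 0.2532]
ee_rot: [0.001, -0.046, 0.999, -0.0]
contact_force: [0.2, -0.4, 0.4]
width: 0.0427
```

Request:
carry_out(moves=[50,0.7,0.8,0,0,50,0.7,0.8,0,0,50,0,0,0,0,50,0,0,-2,0,50,0,0,-2,0,50,0,0,-2,0,50,0,0,-0.8,0,50,0,0,0,0,50,0,0,0,0,50,0,0,0,0])

```text
clock: 26.6
position: [0.6665, 0.0818, 0.1851]
ee_rot: [0.001, -0.046, 0.999, -0.0]
contact_force: [-1.2, 0.3, 0.5]
width: 0.0426
```

Run:
```python
from m import *
b=shot('side','s6'); cv2.imwrite('pics/c7.png',cv2.resize(b[165:230,300:370],None,fx=7,fy=7,interpolation=cv2.INTER_CUBIC))
s=manip.get_state(); print(s['position'],s['contact_force'])
```

```text
[0.66642523 0.08179045 0.18504687] [ 0.51909493 -0.30263018  0.09241966]
```

View pics/c7.png

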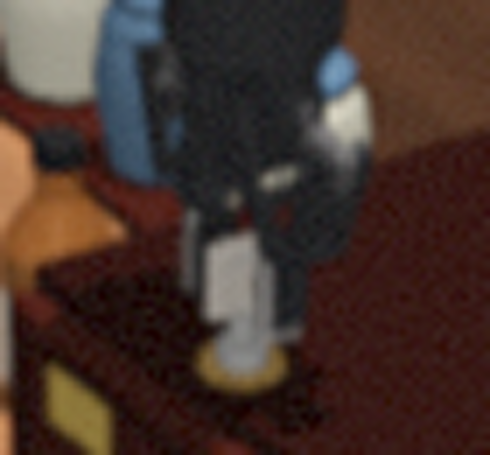

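The bow (about 230,270 in the crop) sits between the two open fingers. Closing on it.

Request:
carry_out(moves=[0,0,0,0,0,0,0,0,0,0,0,0,0,0,0,0,0,0,0,0,0,0,0,0,0,0,0,0,0,0,0,0,0,0,0,0,0,0,0,0,0,0,0,0,0,0,0,0,0,0], squeeze=60)

```text
clock: 27.65
position: [0.6656, 0.0831, 0.1839]
ee_rot: [0.0, -0.046, 0.999, 0.001]
contact_force: [-0.9, 5.4, 1.8]
width: 0.0062
```

Request:
carry_out(moves=[0,0,0,-0.1,0,0,0,0,-0.1,0,0,0,0,-0.1,0,0,0,0,-0.1,0,0,0,0,0,0,0,0,0,0,0,0,0,0,0,0,0,0,0,0,0,0,0,0,0,0,0,0,0,0,0])

```text
clock: 28.65
position: [0.6656, 0.0832, 0.1809]
ee_rot: [0.001, -0.046, 0.999, 0.001]
contact_force: [-1.8, 5.2, 4.8]
width: 0.0062
```

Request:
carry_out(moves=[0,0,0,-0.1,0,0,0,0,-0.1,0,0,0,0,-0.1,0,0,0,0,0,0,0,0,0,0,0,0,0,0,0,0,0,0,0,0,0,0,0,0,0,0,0,0,0,0,0,0,0,0,0,0])

```text
clock: 29.65
position: [0.6656, 0.0832, 0.1768]
ee_rot: [0.0, -0.047, 0.999, 0.001]
contact_force: [-0.2, 4.8, -1.9]
width: 0.0062
```

Run:
```python
from m import *
b=shot('side','s7'); f=lambda im:cv2.resize(im[175:225,310:360],None,fx=8,fy=8,interpolation=cv2.INTER_CUBIC)
cv2.imwrite('pics/c8.png',np.hstack([f(cv2.imread('pics/s5.png')),f(b)]))
K=(.666,.0825)
print([np.round(proj('side',(*K,z)),1).tolist() for z in(.172,.163,.185,.176)])
s=manip.get_state(); print(s['position'],s['contact_force'],s['moment'])
```

```text
[[334.1, 213.1], [334.0, 215.7], [334.2, 209.2], [334.1, 211.9]]
[0.66561931 0.08325828 0.17678904] [0.44492113 5.65608646 2.54156049] [ 1.03377583 -0.10061335  0.29354171]
```

View pics/c8.png

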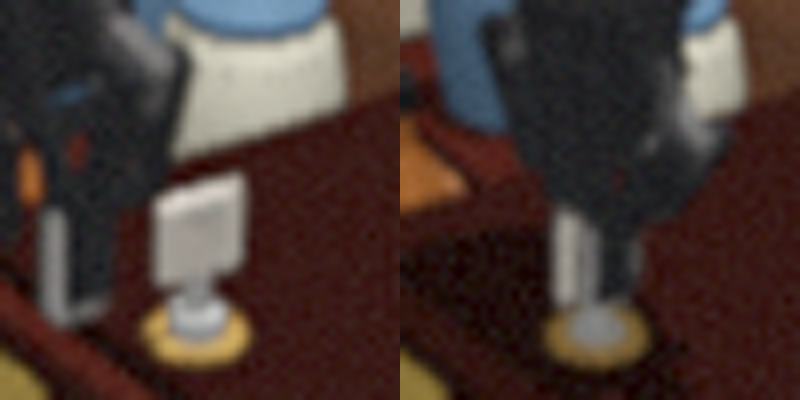

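The bow's lower corner (crop y from about 290 to 305) and the barrel rim have both sunk by about 6–7 mm, so the barrel is dropping at this angle. I'll press on to the hard stop.

Request:
carry_out(moves=[0,0,0,-0.1,0,0,0,0,-0.1,0,0,0,0,-0.1,0,0,0,0,-0.1,0,0,0,0,0,0,0,0,0,0,0,0,0,0,0,0,0,0,0,0,0,0,0,0,0,0,0,0,0,0,0])

```text
clock: 30.7
position: [0.6657, 0.0832, 0.1753]
ee_rot: [0.001, -0.047, 0.999, 0.001]
contact_force: [-3.9, 3.7, 8.0]
width: 0.0064
```

Request:
carry_out(moves=[0,0,0,-0.1,0,0,0,0,-0.1,0,0,0,0,-0.1,0,0,0,0,0,0,0,0,0,0,0,0,0,0,0,0,0,0,0,0,0,0,0,0,0,0,0,0,0,0,0,0,0,0,0,0])

```text
clock: 31.7
position: [0.6657, 0.0833, 0.1751]
ee_rot: [0.002, -0.047, 0.999, 0.001]
contact_force: [-6.4, 4.5, 18.6]
width: 0.0066
```

Run:
```python
from h import *
s=manip.get_state(); print(s['position'],s['ee_rot'],s['contact_force'],s['moment'])
```

```text
[0.66573147 0.08326703 0.17514255] [ 0.0021089  -0.04658019  0.99891171  0.00111518] [-6.41274255  4.48341782 18.60731508] [0.82626331 1.35271344 0.20771586]
```

Request:
carry_out(moves=[0,0,0,0,0.05,0,0,0,0,0.05,0,0,0,0,0,0,0,0,0,0,0,0,0,0,0,0,0,0,0,0,0,0,0,0,0,0,0,0,0,0,0,0,0,0,0,0,0,0,0,0])

```text
clock: 32.7
position: [0.6658, 0.083, 0.1751]
ee_rot: [0.002, -0.096, 0.995, 0.001]
contact_force: [-6.7, 4.9, 21.2]
width: 0.0061
```

Run:
```python
from h import *
s=manip.get_state(); print(s['position'],s['ee_rot'],s['contact_force'],s['moment'])
```

```text
[0.66577164 0.08298146 0.17511706] [ 2.17593221e-03 -9.61643436e-02  9.95362749e-01  8.26539784e-04] [-6.71349129  4.85285317 21.22172306] [0.8124583  1.17409566 0.08232878]
```

Turning +0.1 rad met little resistance, which doesn't settle whether the barrel went in or the fingers slid down the bow. I'll relieve the press, let go, back off and measure the key.

Request:
carry_out(moves=[0,0,0,0.5,0,0,0,0,0,0,50,0,0,0,0,50,0,0,0,0,50,0,0,0,0,50,0,0,3,0,50,0,0,4,0,50,0,0,4,0,50,0,0,1,0,50,0,0,0,0])

```text
clock: 33.7
position: [0.6667, 0.0813, 0.2969]
ee_rot: [0.002, -0.096, 0.995, -0.0]
contact_force: [-0.4, -0.2, -1.4]
width: 0.0425
```

Request:
carry_out(moves=[50,-3,-3,0,0,50,-3,-3,0,0,50,-3,-3,0,0,50,-3,-3,0,0,50,-3,-3,0,0,50,0,0,0,0,50,0,0,0,0,50,0,0,0,0,50,0,0,0,0,50,0,0,0,0])

```text
clock: 34.7
position: [0.5163, -0.0676, 0.2941]
ee_rot: [-0.0, -0.097, 0.995, 0.0]
contact_force: [0.0, -0.4, 0.5]
width: 0.0429
```

Run:
```python
from m import *
a=shot('top','t8');b=shot('side','s8')
for n,im,(y0,y1,x0,x1) in(('top',a,(168,196,280,305)),('side',b,(193,219,322,346))):
    w=np.zeros(im.shape[:2],bool); w[y0:y1,x0:x1]=(im[y0:y1,x0:x1].min(axis=2)>120)
    ys,xs=np.nonzero(w)
    print(n,[(y,xs[ys==y].min(),xs[ys==y].max()) for y in range(y0,y1) if (ys==y).any()])
f=lambda im:cv2.resize(im[185:225,315:355],None,fx=9,fy=9,interpolation=cv2.INTER_CUBIC)
g=lambda im:cv2.resize(im[165:197,275:310],None,fx=7,fy=7,interpolation=cv2.INTER_CUBIC)
X=np.hstack([f(cv2.imread('pics/s5.png')),f(b)]);Y=np.hstack([g(cv2.imread('pics/t5.png')),g(a)])
Z=np.zeros((X.shape[0]+Y.shape[0],X.shape[1],3),np.uint8);Z[:X.shape[0]]=X;Z[X.shape[0]:,:Y.shape[1]]=Y;cv2.imwrite('pics/c9.png',Z)
s=manip.get_state(); print(s['position'],s['contact_force'])
```

```text
top [(175, np.int64(290), np.int64(291)), (176, np.int64(290), np.int64(291)), (177, np.int64(290), np.int64(292)), (178, np.int64(290), np.int64(292)), (179, np.int64(290), np.int64(292)), (180, np.int64(290), np.int64(293)), (181, np.int64(291), np.int64(293)), (182, np.int64(291), np.int64(295)), (183, np.int64(290), np.int64(296)), (184, np.int64(289), np.int64(297)), (185, np.int64(289), np.int64(297)), (186, np.int64(289), np.int64(297)), (187, np.int64(289), np.int64(297)), (188, np.int64(290), np.int64(296)), (189, np.int64(295), np.int64(295))]
side [(200, np.int64(336), np.int64(339)), (201, np.int64(333), np.int64(339)), (202, np.int64(331), np.int64(339)), (203, np.int64(330), np.int64(339)), (204, np.int64(330), np.int64(339)), (205, np.int64(330), np.int64(339)), (206, np.int64(330), np.int64(339)), (207, np.int64(330), np.int64(339)), (208, np.int64(330), np.int64(338)), (209, np.int64(330), np.int64(338)), (210, np.int64(330), np.int64(337)), (211, np.int64(330), np.int64(335)), (212, np.int64(330), np.int64(335)), (213, np.int64(333), np.int64(335)), (214, np.int64(332), np.int64(335)), (215, np.int64(331), np.int64(337)), (216, np.int64(331), np.int64(338)), (217, np.int64(332), np.int64(337)), (218, np.int64(333), np.int64(336))]
[ 0.51612925 -0.06771646  0.29434015] [ 0.20321874 -0.40152056  0.18658275]
```

View pics/c9.png

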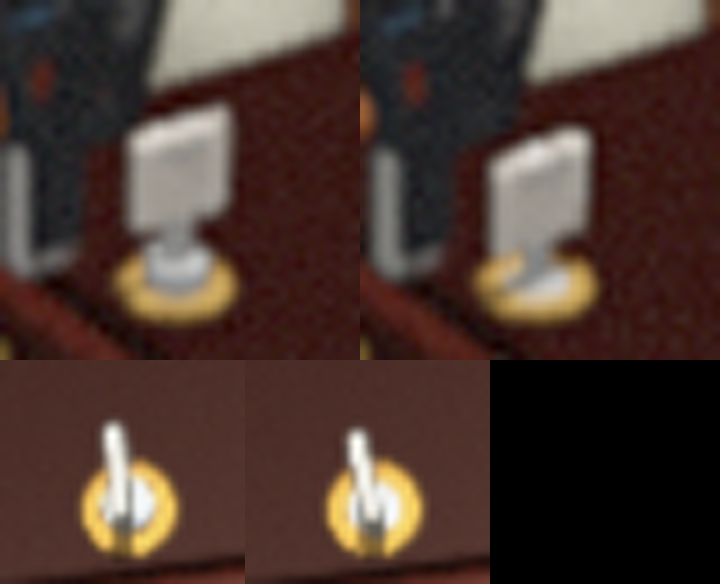

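After letting go, the bow is 3 px (about 9 mm) lower and the barrel is almost flush, so it is fully in. Final check on the drawer and bystanders, then I hand in.

Run:
```python
from m import *
R=lambda n:cv2.imread(f'pics/{n}.png')
d=cv2.absdiff(R('top0'),R('t8')).max(axis=2); e=cv2.absdiff(R('side0'),R('s8')).max(axis=2); p=cv2.absdiff(R('s5'),R('s8')).max(axis=2)
for k,(x0,y0,x1,y1) in dict(white=(183,218,208,243),parcels=(125,210,163,252),pan=(135,268,182,314),syrup=(200,168,228,198),mortar=(415,150,455,190),pink2=(445,300,470,322),calc=(468,245,524,292)).items(): print(k,(d[y0:y1,x0:x1]>45).mean().round(3))
for k,(x0,y0,x1,y1) in dict(pink1=(308,322,336,368),pink2=(280,370,310,418),mortar=(416,290,460,345),calc=(352,400,408,468),white=(255,196,275,228)).items(): print('side',k,(e[y0:y1,x0:x1]>45).mean().round(3))
print('panel',(p[235:320,290:380]>45).mean().round(3))
print(manip.sign_off())
```

```text
white 0.0
parcels 0.0
pan 0.0
syrup 0.0
mortar 0.0
pink2 0.0
calc 0.0
side pink1 0.142
side pink2 0.0
side mortar 0.0
side calc 0.0
side white 0.002
panel 0.018
the job is handed in; nothing more can be done
None
```

The job is handed in: the blue, yellow and red jars stand upright in their own trays, the drawer is shut and the chest is locked.

- **Drawer:** I pushed it until it stopped moving while the force rose to about 16 N. In later pictures the panel sat flush with the chest.
- **Lock:** The key happened to start close enough to the hidden position, so the barrel dropped on the first press and I did not need to sweep the key back and forth. I pressed it to a hard stop at about 19 N and let go. The bow then showed about 3 px lower in the side view (about 9 mm), with the barrel nearly flush.
- **One unclear check:** A test turn of +0.1 rad after the drop met little resistance, so on its own it did not show that the key had locked. I went by the picture taken after letting go.
- **Bystanders:** The before-and-after comparison showed no real change at the white jar, parcels, pan, bottle, mortar, calculator or the second pink jar. The side-view patch at the first pink jar did change by 14%. That patch overlaps where the red jar stood, so I think that is the cause, but I did not check it separately.

The clock read about 35 s when I handed in, with the gripper clear of everything.

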